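Set a label blank on the bench hook for the saw cut

ROBOT

A 7-joint arm with a two-finger parallel gripper is mounted at the origin on a cart in front of the work surface, level with it; the furniture and walls round the work are solid. World frame = base frame: x ahead of the robot, y to its left, z up, the work surface at z = 0. Lengths are in m, angles in rad, forces in N, time in s.
With the tool pointing down it reaches from about 0.35 to 0.9 m from the base axis. Payload 8.1 kg.
Tool frame: the origin (TCP) lies at the very end of the fingers, on their centre line; the grasp point (between the pads) lies 19 mm behind it (arm.tcp_to_grasp is the z of the grasp point in the tool frame, in m); z points along the fingers, y is the line along which they close (so a half turn about z gives the same grasp; the last joint's range is limited). The gripper opens to 92 mm and grips with 3 to 60 N. Pads are 19 mm wide; open, the fingers measure 130 mm over their backs; the gripper's body (75 mm by 190 mm) begins 47 mm behind the grasp point.
Start: joints at [-1.337, 0.434, 0.025, 1.573, -0.012, 1.134, -0.075], TCP at [0.207, 0.59, 0.203] pointing down, gripper open.
Joint ranges: [-2.62, 2.62], [-0.44, 2.09], [-1.27, 1.32], [0.08, 2.57], [-1.32, 4.46], [0.12, 2], [-2.74, 2.74]. Speed limits (rad/s): [2.22, 2.22, 3.01, 3.01, 3.14, 3.14, 3.14].

INTERFACE

Orientations are given as a rotation vector (axis times angle).
In Python, from cell import readout, vision, sign_off, arm gives the robot as it stands. The module is installed in compiled form; this text tells all that it offers.
- The arm moves only by the shell command python3 -m creep 'ROWS' [FORCE]. ROWS is JSON, a list of rows, each a list of 5 numbers: the shift along the tool's x, y, z in units of 4 cm (1.0 is 4 cm), then the turn about the tool's z in units of 4 degrees (1.0 is 4 degrees), then the opening, from 0 (shut) to 1 (fully open). A call has 1 to 12 rows; each row shifts and turns the commanded pose from where the row before left it, along the tool's axes as they then stand; what a row does not reach is not made up. A row lasts 1/8 s, in which the tool goes at most 62.5 mm and 10.7 degrees, less where a joint would pass 70% of its speed; a pose out of reach is approached as far as the arm can. A call with a number of a shift or a turn outside -1 to 1 is refused whole. A call with a gripper value outside its range is refused whole. The fingers move at their own pace and stop on an object; FORCE is the grip in N (left out, the last holds). Time passes only in rows, so rows that do not move let the fingers close. It gives the time, the measured TCP pose, the force, the opening and the grip force at its end, in the units of the state.
- readout.observe(): the state, without advancing time (a new reading comes with each control period).
- vision.get_image(name): name is "scene" or "top" or "wrist"; returns a dict with "pixels" (420x560x3 uint8, blue, green, red), "z_map" (420x560 float32, m along the optical axis (not along the pixel's ray), 0 where there is no reading), "camera_matrix" (3x3 intrinsics, pixels), "position" and "rotation" of the camera in the world. Camera axes: x right, y up, looking along -z (the intrinsics and any distortion apply to the point x, -y, -z); pixel columns grow to the right and rows downward; lengths in m; the calibration is good to about 2 mm. A picture is of the moment at which its call begins.
- sign_off(): hands the job in; it is judged then, once.
The state is a dict: "clock": time; "joints": joint angles; "dq": joint speeds; "joint_efforts": joint torques, N m; "position": TCP position; "ee_rot": TCP orientation; "force": force on the tool from outside, world axes, zero at the start; "ft_torque": the same for the moment, N m; "width": opening from 0.0 (shut) to 1.0 (fully open); "gripper_force": force on a finger pad.
Only numpy, scipy, OpenCV 4.12 (cv2) and the standard library are available. Lean on these libraries where they do the work, as an engineer would, in place of code of your own. Each camera call takes 0.05 s, during which the arm holds its last target. There are 200 camera calls.

TASK

Set up the label blank on the bench hook for sawing, by pushing only: slide it flush against the fence and along the fence until the pencil line has just come clear past the right-hand end of the hook, so that the waste overhangs and the saw can follow the line. Lock it there by pushing the wooden cam lever round until the cam grips the blank tight. Do not pick the blank up or tip it, leave the other things on the bench alone, and take the hand away at the end.

Things in the scene. Friction and masses are not known exactly. Their poses are not given: they have to be found in the camera images.
- hook: Bench hook (sawing board) hooked over the bench end, held fast. Origin at bench-top height; +x points away from the worker to the fence, +y to the worker's left. Its plywood base reaches from x -127 mm (front, over the bench end) to +105 mm and from y -150 mm (right-hand sawing end) to +150 mm; flat top at z 18 mm.
- fence (a point): Foot of the fence, a wooden batten 24 mm thick standing on the base along its whole far side: middle of its straight front face, at x 81 mm, y 0, z 18 mm of the hook; axes as the hook. The fence's top is 24 mm above this point.
- saw_end (a point): Point on the top edge of the hook's right-hand (sawing) end, at x 52 mm, y -150 mm, z 18 mm of the hook; axes as the hook.
- blank: Loose flat birch label blank, 58 mm (its x) by 140 mm (its y) by 8 mm thick, about 60 g, lying on the hook's base askew and short of the fence; origin at the centre of its underside. Its -y end, which carries the pencil line, points to the sawing end. Flush with the fence its origin is at x 52 mm of the hook.
- pencil_line (a point): Middle of the dark pencil line, 2 mm broad, squared across the top of the blank 20 mm from its -y (right-hand) end, 50 mm from the blank's centre; axes as the blank.
- cam (a joint): Dark wooden cam lever on an upright bolt. 0: open; grows clockwise from above as the lever is pushed to the worker's left; stop at 1.75. The lever points from the bolt at (200 deg - reading), counter-clockwise from the hook's +x. Meets a blank flush with the fence at about 1.3, then presses it on the fence; grips fully from 1.5 on. Stiff (0.2 N m), stays where left; closing takes up to 12 N at the knob.
- cam_bolt (a point): On the cam's axis, half-way up the cam, at x -11 mm, y -100 mm, z 27 mm of the hook; axes as the hook. The cam is a disc of 27 mm radius set 9 mm off this axis, 16 mm thick, just above the base (z 19 to 35 mm). Open (reading up to 0.3) it leaves at least 7 mm free beside a blank that is flush with the fence.
- cam_knob (a point): Centre of the lever's round end, 24 mm in diameter and 16 mm high (z 19 to 35 mm), 90 mm from the bolt; the lever between is 18 mm wide and 14 mm thick. Turns with the cam.
- tape_measure: Black pocket tape measure lying left of the hook, 48x85x40 mm, origin at the centre of its underside; leave it alone.
- oil_jar: Jar of wood oil with a dark cap, 60 mm across, 88 mm high, behind the hook to the left, origin at the centre of its underside; leave it alone.
- sanding_block: Wood-and-cork sanding block right of the hook, 56x100x28 mm, origin at the centre of its underside; leave it alone.

How it is judged:
By the outcome, as a careful person would: the job done as asked, in the order asked, and still so for the second after the job is handed in, with the robot touching nothing.
It also fails if it takes over 62 s, if anything falls off the work surface, if the arm or the gripper's body presses on something with over 40 N, if the wrist force passes 120 N, or if a joint passes its speed limit or range.

## Working session

There is one attempt and no reset: what is moved stays moved. The work goes in short steps, Python scripts to look and compute and a shell command to move; the robot and the scene stay as the last step left them, time stands still between calls to the robot, and variables do not carry over. Pictures are saved under pics/ and viewed, at most 10 in all, crops included, and the job is handed in when it is done.

```bash
mkdir -p pics; cat > h.py <<'E'
import numpy as np, cv2
from cell import readout, vision
from scipy.spatial.transform import Rotation as R
def grab(n,f):
    d=vision.get_image(n); cv2.imwrite('pics/'+f+'.png',d['pixels']); np.save('pics/'+f+'.npy',d,allow_pickle=True); return d
def load(f): return np.load('pics/'+f+'.npy',allow_pickle=True).item()
def rot(d):
    r=np.array(d['rotation'],float); return r if r.shape==(3,3) else R.from_rotvec(r).as_matrix()
def onplane(d,u,v,z):
    K=d['camera_matrix']; r=rot(d)@np.array([(u-K[0,2])/K[0,0],-(v-K[1,2])/K[1,1],-1]); p=np.array(d['position']); return p+r*(z-p[2])/r[2]
def proj(d,P):
    K=d['camera_matrix']; c=rot(d).T@(np.array(P)-d['position']); return K[0,0]*c[0]/-c[2]+K[0,2], K[1,1]*c[1]/c[2]+K[1,2]
E
python3 - <<'E'
from h import *
for n in('top','scene'):
    d=grab(n,n+'0'); print(n,d['position'],rot(d).round(3).tolist(),d['camera_matrix'].tolist(),[k for k in d])
s=readout.observe();print(s)
E
```

```text
top [ 0.29304464 -0.21609954  1.52055944] [[0.001, 0.988, -0.153], [-1.0, 0.0, -0.006], [-0.006, 0.153, 0.988]] [[539.0894930611747, 0.0, 266.44436982173534], [0.0, 539.0894930611747, 212.15870603015887], [0.0, 0.0, 1.0]] ['pixels', 'z_map', 'camera_matrix', 'position', 'rotation']
scene [1.59379386 0.05313476 0.6788404 ] [[-0.249, -0.478, 0.842], [0.968, -0.145, 0.204], [0.025, 0.866, 0.499]] [[455.6253223062689, 0.0, 272.79007841093534], [0.0, 455.6253223062689, 211.62393309303945], [0.0, 0.0, 1.0]] ['pixels', 'z_map', 'camera_matrix', 'position', 'rotation']
{'clock': 0.1, 'joints': array([-1.33659403,  0.43513037,  0.02493824,  1.57400246, -0.0115806 ,
        1.13399784, -0.0751301 ]), 'dq': array([-1.85799909e-03, -2.56631662e-03,  1.13964209e-05, -3.62349846e-03,
        7.95328964e-04,  8.20688942e-04,  1.07945529e-03]), 'joint_efforts': array([ 3.37850463e-03, -6.69118023e+01,  9.88117866e-01, -3.15147507e+01,
       -6.04830589e-02,  3.73361260e-02,  4.45786623e-05]), 'position': array([0.20642164, 0.58940834, 0.20203873]), 'ee_rot': array([-5.26624718e-01, -3.09703180e+00,  2.18257888e-03]), 'force': array([ 0.25972701, -0.06295928, -0.05645538]), 'ft_torque': array([ 0.04018869,  0.00470216, -0.0430757 ]), 'gripper_force': 0.0, 'width': 0.9978620290801137}
```

View pics/top0.png

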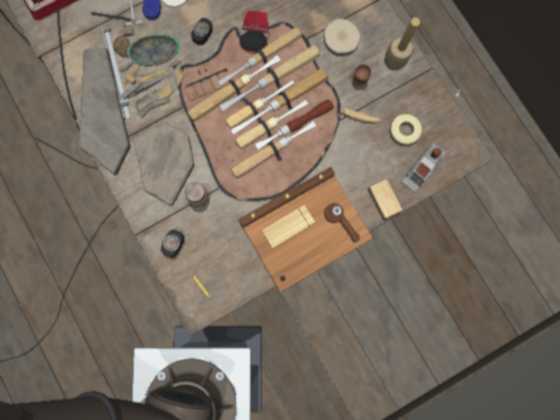

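The top view shows the hook with corners near (241,222), (331,172), (370,234) and (282,288). The blank is at about (288,226), the cam bolt at (337,211) and the knob at (352,238). I'll enlarge it.

```bash
python3 - <<'E'
from h import *
d=load('top0'); cv2.imwrite('pics/top0c.png',cv2.resize(d['pixels'][165:295,230:390],None,fx=5,fy=4.6,interpolation=cv2.INTER_CUBIC) if 0 else cv2.resize(d['pixels'][168:288,230:390],None,fx=5,fy=5,interpolation=cv2.INTER_CUBIC))
E
```

```text
(no output)
```

View pics/top0c.png

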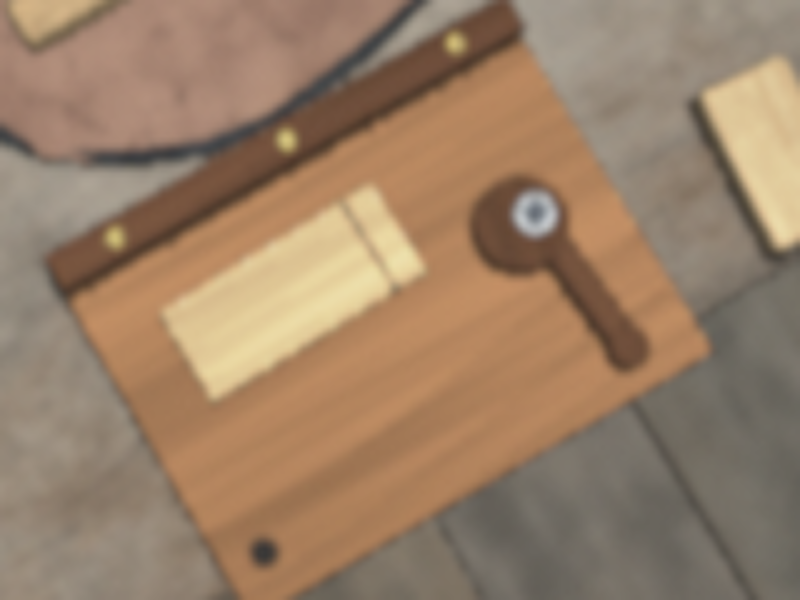

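```bash
cat >> h.py <<'E'
def fit(loc,wor):
    a=np.array(loc,float);b=np.array(wor)[:,:2];ac=a-a.mean(0);bc=b-b.mean(0)
    th=np.arctan2((ac[:,0]*bc[:,1]-ac[:,1]*bc[:,0]).sum(),(ac*bc).sum())
    c,s=np.cos(th),np.sin(th);M=np.array([[c,-s],[s,c]]);t=b.mean(0)-M@a.mean(0)
    return th,t,M,(b-(a@M.T+t))*1000
E
python3 - <<'E'
from h import *
d=load('top0')
w=lambda x,y,z:onplane(d,230+(x+.5)/5-.5,168+(y+.5)/5-.5,z)
th,t,M,e=fit([(-.127,-.15),(.105,-.15),(.105,.15),(-.011,-.1)],[w(710,350,.018),w(508,0,.042),w(47,262,.042),w(535,213,.038)])
print('hook',np.degrees(th),t,e.round(1).tolist())
tb,c,_,e=fit([(.029,-.07),(-.029,-.07),(-.029,.07),(.029,.07)],[w(376,183,.026),w(426,271,.026),w(213,401,.026),w(162,311,.026)])
print('blank',np.degrees(tb),c,e.round(1).tolist(),'in hook',M.T@(c-t),np.degrees(tb-th))
k=w(628,350,.035)[:2];print('knob',k,M.T@(k-t))
for n,p in dict(sand=(225+160,168+20),).items(): pass
s=readout.observe();print(R.from_rotvec(s['ee_rot']).as_matrix().round(3))
E
```

```text
hook 30.34161946412608 [ 0.48600993 -0.31139543] [[2.1, 3.5], [-3.2, -1.5], [-0.4, -2.6], [1.6, 0.6]]
blank 30.977733708869717 [ 0.48627424 -0.26908433] [[0.4, -1.0], [0.2, 1.4], [-0.6, 0.5], [-0.0, -0.9]] in hook [0.02160176 0.03638218] 0.6361142447436398
knob [ 0.45238219 -0.45300888] [-0.1005584  -0.10522929]
[[-0.944  0.331 -0.   ]
 [ 0.331  0.944 -0.001]
 [-0.    -0.001 -1.   ]]
```

```bash
cat >> h.py <<'E'
def to(target,yaw=None):
    "shift to target in current tool axes, units of rows (4cm); yaw (deg) of tool y -> turn in 4deg units"
    s=readout.observe(); m=R.from_rotvec(s['ee_rot']).as_matrix(); a=np.degrees(np.arctan2(m[1,1],m[0,1]))
    print('t',round(s['clock'],2),'pos',s['position'].round(4),'tilt z',m[:,2].round(3),'yaw y',round(a,2),'F',s['force'].round(1),'q',s['joints'].round(2))
    print('shift units',(m.T@(np.array(target)-s['position'])/.04).round(3), 'turn units' ,None if yaw is None else round(-(((yaw-a)+180)%360-180)/4,2))
E
python3 -m creep '[[-0.7,-0.4,0,0,0],[-0.7,-0.4,0,0,0],[-0.7,-0.4,0,0,0],[-0.7,-0.4,0,0,0],[-0.7,-0.4,0,0,0],[-0.7,-0.4,0,0,0],[-0.7,-0.4,0,0,0],[-0.7,-0.4,0,0,0],[-0.7,-0.4,0,0,0],[-0.7,-0.4,0,0,0],[-0.7,-0.4,0,0,0],[-0.7,-0.4,0,0,0]]'
python3 -c "
from h import *
to([.44,-.2965,.2],120.3)"
```

```text
clock: 1.6
position: [0.4606, 0.2966, 0.2025]
ee_rot: [-0.527, -3.097, 0.001]
force: [0.2, 0.7, -0.0]
width: 0.0
gripper_force: 0.0
t 1.6 pos [0.4606 0.2966 0.2025] tilt z [-0. -0. -1.] yaw y 70.7 F [ 0.2  0.7 -0. ] q [-0.79  0.31  0.15  1.77 -0.05  1.07  0.62]
shift units [ -4.415 -14.165   0.067] turn units -12.4
```

```bash
python3 -m creep '[[-0.27,-0.88,0,0,0],[-0.27,-0.88,0,0,0],[-0.27,-0.88,0,0,0],[-0.27,-0.88,0,0,0],[-0.27,-0.88,0,0,0],[-0.27,-0.88,0,0,0],[-0.27,-0.88,0,0,0],[-0.27,-0.88,0,0,0],[-0.27,-0.88,0,0,0],[-0.27,-0.88,0,0,0],[-0.27,-0.88,0,0,0],[-0.27,-0.88,0,0,0]]'
python3 -m creep '[[0,0,0,-1,0],[0,0,0,-1,0],[0,0,0,-1,0],[0,0,0,-1,0],[0,0,0,-1,0],[0,0,0,-1,0],[0,0,0,-1,0],[0,0,0,-1,0],[0,0,0,-1,0],[0,0,0,-1,0],[0,0,0,-1,0],[0,0,0,-1,0]]'
python3 -c "
from h import *
to([.44,-.2965,.2],120.3)
grab('wrist','w1')"
```

```text
clock: 3.1
position: [0.4425, -0.1449, 0.2026]
ee_rot: [-0.526, -3.097, -0.0]
force: [1.8, 0.4, -0.2]
width: 0.009
gripper_force: 0.0
clock: 4.6
position: [0.4426, -0.1438, 0.2025]
ee_rot: [0.782, -3.042, -0.001]
force: [-0.1, 0.1, -0.5]
width: 0.004
gripper_force: 0.0
t 4.6 pos [ 0.4426 -0.1438  0.2025] tilt z [-0.001  0.    -1.   ] yaw y 118.83 F [-0.1  0.1 -0.5] q [-0.07  0.17  0.32  1.97 -0.06  1.02  2.35]
shift units [ 1.898 -3.314  0.061] turn units -0.37
```

View pics/w1.png

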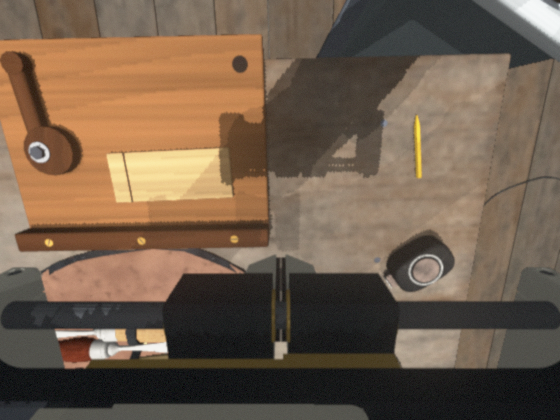

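The wrist view shows the hook with its front-left corner at (263,36) and the fence along v≈235. The blank runs from (108,155) to (233,199), with the line at about (127,178). The bolt is at (39,152) and the knob at (14,62). I'll enlarge it to measure.

```bash
python3 - <<'E'
from h import *
d=load('w1'); cv2.imwrite('pics/w1c.png',cv2.resize(d['pixels'][50:260,0:280],None,fx=2.8,fy=2.8,interpolation=cv2.INTER_CUBIC)); print(d['position'],d['camera_matrix'])
E
```

```text
[ 0.37096662 -0.18332133  0.38570352] [[309.65029187   0.         280.40053631]
 [  0.         309.65029187 218.72513882]
 [  0.           0.           1.        ]]
```

View pics/w1c.png

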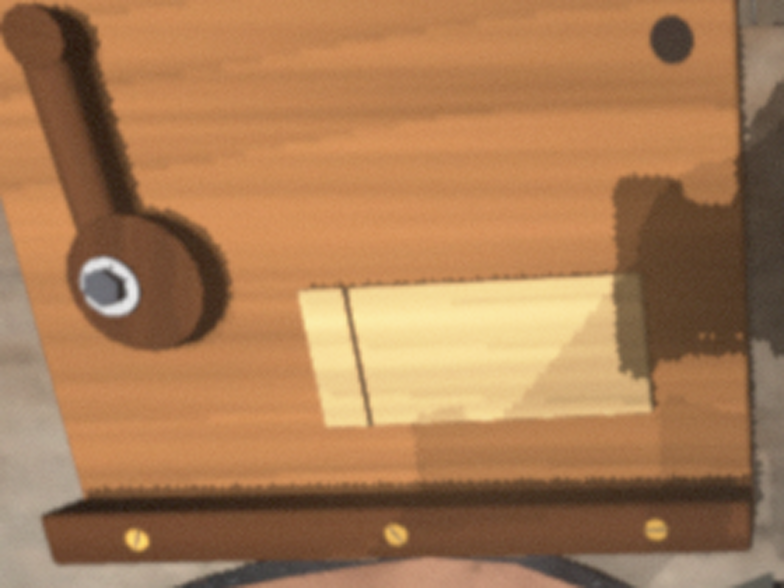

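```bash
python3 - <<'E'
from h import *
d=load('w1')
w=lambda x,y,z:onplane(d,(x+.5)/2.8-.5,50+(y+.5)/2.8-.5,z)
th,t,M,e=fit([(.081,-.15),(.105,-.15),(.105,.15),(.081,.15),(.081,-.15),(-.127,.15)],[w(43,515,.042),w(57,563,.042),w(752,546,.042),w(751,487,.042),w(88,498,.018),onplane(d,263,36,.018)])
print('hook',np.degrees(th),t,e.round(1).tolist())
tb,c,_,e=fit([(.029,-.07),(-.029,-.07),(-.029,.07),(.029,.07)],[w(325,427,.026),w(300,290,.026),w(638,274,.026),w(652,410,.026)])
print('blank',np.degrees(tb),c,e.round(1).tolist(),'in hook',M.T@(c-t),np.degrees(tb-th))
k=w(35,33,.035)[:2];b=w(110,286,.037)[:2]
print('knob',k,M.T@(k-t),'bolt',M.T@(b-t))
to([.44,-.2965,.2],30.3)
E
```

```text
hook 30.331515784666244 [ 0.48608565 -0.3089014 ] [[0.4, 0.7], [-1.4, -0.5], [-0.5, -1.9], [-2.9, -2.7], [0.8, 1.4], [3.6, 3.0]]
blank 31.55381548646195 [ 0.48473277 -0.26655431] [[0.2, -0.5], [-0.3, 1.2], [0.8, -0.2], [-0.6, -0.6]] in hook [0.02021769 0.03723373] 1.2222997017957078
knob [ 0.45154623 -0.4520336 ] [-0.10209371 -0.10609747] bolt [-0.01134012 -0.10067015]
t 4.65 pos [ 0.4426 -0.1438  0.2025] tilt z [-0.001  0.    -1.   ] yaw y 119.02 F [ 0.6 -0.6 -0.3] q [-0.07  0.17  0.32  1.97 -0.06  1.02  2.35]
shift units [ 1.909 -3.307  0.061] turn units 22.18
```

```bash
cat >> h.py <<'E'
TH=np.radians(30.33);T=np.array([.4861,-.310]);M=np.array([[np.cos(TH),-np.sin(TH)],[np.sin(TH),np.cos(TH)]])
def go(hx,hy,z,yaw=0):
    "target in hook mm (z world mm), yaw of tool y relative to hook x deg"
    s=readout.observe(); print('hook mm',(M.T@(s['position'][:2]-T)*1e3).round(1),'z',(s['position'][2]*1e3).round(1),'F hook',(M.T@s['force'][:2]).round(1))
    to([*(T+M@np.array([hx,hy])/1e3),z/1e3],yaw+30.33)
E
python3 -m creep '[[0,0,0,1,0],[0,0,0,1,0],[0,0,0,1,0],[0,0,0,1,0],[0,0,0,1,0],[0,0,0,1,0],[0,0,0,1,0],[0,0,0,1,0],[0,0,0,1,0],[0,0,0,1,0],[0,0,0,1,0],[0,0,0,1,0]]' >/dev/null
python3 -m creep '[[0,0,0,1,0],[0,0,0,1,0],[0,0,0,1,0],[0,0,0,1,0],[0,0,0,1,0],[0,0,0,1,0],[0,0,0,1,0],[0,0,0,1,0],[0,0,0,1,0],[0,0,0,1,0],[0,0,0,0.2,0]]'
python3 -c "
from h import *
go(-42,36,22)"
```

```text
clock: 7.52
position: [0.4427, -0.1438, 0.2026]
ee_rot: [-1.574, -2.718, 0.0]
force: [0.5, 0.6, -0.2]
width: 0.005
gripper_force: 0.0
hook mm [ 46.5 165.4] z 202.6 F hook [0.7 0.3]
t 7.53 pos [ 0.4427 -0.1438  0.2026] tilt z [-0.  0. -1.] yaw y 29.84 F [ 0.5  0.6 -0.2] q [-0.25  0.18  0.53  1.98 -0.1   1.02  0.85]
shift units [-3.255 -2.184  4.514] turn units -0.12
```

```bash
python3 -m creep '[[-0.6,-0.4,0,-0.12,0],[-0.7,-0.45,0,0,0],[-0.7,-0.45,0.2,0,0],[-0.7,-0.45,0.4,0,0],[-0.55,-0.43,0.6,0,0],[0,0,0.8,0,0],[0,0,0.8,0,0],[0,0,0.7,0,0],[0,0,0.5,0,0],[0,0,0.3,0,0],[0,0,0.1,0,0],[0,0,0,0,0]]'
python3 -c "
from h import *
go(-42,36,21.5)"
```

```text
clock: 9.02
position: [0.4334, -0.3003, 0.027]
ee_rot: [1.561, 2.726, 0.0]
force: [-0.4, -0.7, -0.0]
width: 0.001
gripper_force: 0.0
hook mm [-40.6  35. ] z 27.0 F hook [-0.6 -0.4]
t 9.03 pos [ 0.4334 -0.3003  0.027 ] tilt z [ 0. -0. -1.] yaw y 30.38 F [-0.4 -0.7 -0. ] q [ 0.16  0.53  0.48  2.02 -0.38  0.67  1.41]
shift units [ 0.025 -0.036  0.138] turn units 0.01
```

```bash
python3 -m creep '[[0,0,0.13,0,0],[0,0.15,0,0,0],[0,0.15,0,0,0],[0,0.15,0,0,0],[0,0.15,0,0,0],[0,0.12,0,0,0],[0,0.1,0,0,0],[0,0.1,0,0,0],[0,0.06,0,0,0],[0,0,0,0,0]]'
python3 -c "
from h import *
go(4,36,21.5);grab('wrist','w2')"
```

```text
clock: 10.28
position: [0.4671, -0.2802, 0.0215]
ee_rot: [-1.562, -2.726, -0.0]
force: [0.1, 0.2, -0.1]
width: 0.007
gripper_force: 0.0
hook mm [-1.4 35.3] z 21.5 F hook [0.2 0.1]
t 10.28 pos [ 0.4671 -0.2802  0.0215] tilt z [-0.  0. -1.] yaw y 30.39 F [ 0.1  0.2 -0.1] q [ 0.11  0.56  0.47  1.99 -0.4   0.68  1.36]
shift units [ 0.017  0.134 -0.   ] turn units 0.01
```

View pics/w2.png

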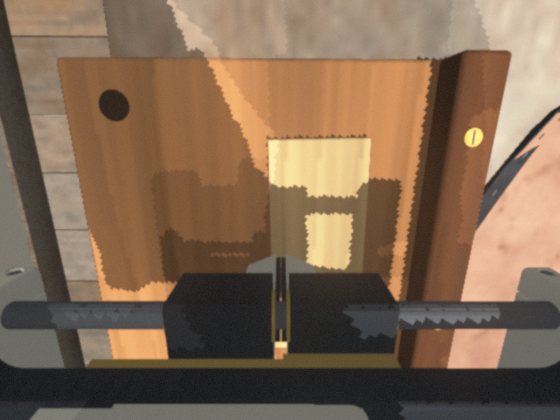

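The wrist view shows the blank from (268,140) to (370,138) at its left end, with the fence foot near u≈425. There is still a gap of over 20 mm, so I'll calculate where the blank is.

```bash
python3 - <<'E'
from h import *
d=load('w2')
for n,u,v,z in [('FL',268,140,.026),('BL',370,138,.026),('back edge low',367,190,.026),('front low',270,190,.026),('fence topfront left',460,52,.042),('fence back left',508,52,.042),('base left',62,58,.018),('foot',425,62,.018)]:
    print(n,(M.T@(onplane(d,u,v,z)[:2]-T)*1e3).round(1))
E
```

```text
FL [ -9.1 106.8]
BL [ 48.  107.9]
back edge low [48.8 78.3]
front low [-8.2 78.2]
fence topfront left [ 82.5 148. ]
fence back left [105.1 148. ]
base left [-120.8  149.5]
foot [ 76.7 147.7]
```

The blank hasn't moved yet: its front edge is at -9, so the fingertip is thinner than I assumed. I'll keep pushing.

```bash
python3 -m creep '[[0,0.1,0,0,0],[0,0.1,0,0,0],[0,0.1,0,0,0],[0,0.1,0,0,0],[0,0.1,0,0,0],[0,0.1,0,0,0],[0,0,0,0,0]]'; python3 -c "
from h import *
go(4,36,21.5);d=grab('wrist','w3')
cv2.imwrite('pics/w3c.png',d['pixels'][40:300,200:520])"
```

```text
clock: 11.2
position: [0.4881, -0.2679, 0.0215]
ee_rot: [1.561, 2.726, 0.0]
force: [-0.8, -0.2, -0.8]
width: 0.003
gripper_force: 0.0
hook mm [23.  35.3] z 21.5 F hook [-0.8  0.2]
t 11.2 pos [ 0.4881 -0.2679  0.0215] tilt z [ 0.  0. -1.] yaw y 30.41 F [-0.8 -0.2 -0.8] q [ 0.07  0.58  0.47  1.96 -0.4   0.7   1.32]
shift units [ 0.018 -0.474 -0.   ] turn units 0.02
```

View pics/w3c.png

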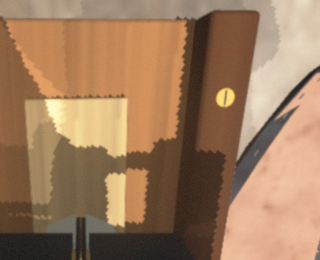

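```bash
python3 - <<'E'
from h import *
d=load('w3');K=d['camera_matrix']
def P(u,v):
    z=d['z_map'][v,u]; c=np.array([(u-K[0,2])/K[0,0],-(v-K[1,2])/K[1,1],-1])*z; p=rot(d)@c+d['position']; return [*(M.T@(p[:2]-T)*1e3).round(1),round(p[2]*1e3,1)]
for uv in [(240,150),(290,150),(326,150),(320,225),(350,220),(370,100),(425,80),(540,250),(281,262),(281,280),(281,300),(275,270),(287,270),(280,345),(280,352),(262,265),(300,265)]: print(uv,P(*uv))
print('tcp px',proj(d,readout.observe()['position']),d['position'],rot(d).round(2).tolist())
E
```

```text
(240, 150) [np.float64(-0.6), np.float64(101.4), np.float64(26.9)]
(290, 150) [np.float64(27.6), np.float64(101.4), np.float64(26.2)]
(326, 150) [np.float64(47.7), np.float64(101.5), np.float64(27.3)]
(320, 225) [np.float64(46.1), np.float64(57.2), np.float64(27.5)]
(350, 220) [np.float64(65.8), np.float64(57.9), np.float64(19.7)]
(370, 100) [np.float64(72.4), np.float64(128.3), np.float64(18.8)]
(425, 80) [np.float64(91.0), np.float64(135.6), np.float64(44.2)]
(540, 250) [np.float64(204.0), np.float64(31.1), np.float64(4.4)]
(281, 262) [np.float64(22.5), np.float64(45.6), np.float64(54.8)]
(281, 280) [np.float64(22.5), np.float64(44.7), np.float64(72.8)]
(281, 300) [np.float64(22.4), np.float64(44.7), np.float64(90.1)]
(275, 270) [np.float64(19.5), np.float64(46.5), np.float64(66.0)]
(287, 270) [np.float64(25.5), np.float64(46.5), np.float64(66.0)]
(280, 345) [np.float64(22.0), np.float64(-30.0), np.float64(27.2)]
(280, 352) [np.float64(22.1), np.float64(-42.5), np.float64(19.5)]
(262, 265) [np.float64(12.7), np.float64(46.1), np.float64(59.5)]
(300, 265) [np.float64(32.2), np.float64(46.7), np.float64(60.7)]
tcp px (np.float64(281.0232704853529), np.float64(254.18814709647134)) [ 0.44628422 -0.19832476  0.20468119] [[0.86, -0.48, -0.15], [0.51, 0.82, 0.26], [0.0, -0.3, 0.95]]
```

```bash
python3 - <<'E'
from h import *
d=load('w3');K=d['camera_matrix'];z=d['z_map']
for h in [(23,44.8,21.5),(23,44.8,50),(4,44.8,21.5),(23,25.8,21.5)]:
    print(h,np.round(proj(d,[*(T+M@np.array(h[:2])/1e3),h[2]/1e3]),1))
print(z[228:300:4,281].round(3)); print(z[264,200:360:8].round(3))
cv2.imwrite('pics/w3d.png',cv2.resize(d['pixels'][200:300,215:350],None,fx=5,fy=5))
d=grab('scene','s3')
u,v=proj(d,readout.observe()['position']);print(u,v);u,v=int(u),int(v)
cv2.imwrite('pics/s3c.png',cv2.resize(d['pixels'][v-70:v+50,u-80:u+80],None,fx=5,fy=5,interpolation=cv2.INTER_CUBIC))
E
```

```text
(23, 44.8, 21.5) [281.6 240.4]
(23, 44.8, 50) [281.8 259.5]
(4, 44.8, 21.5) [251.6 240.4]
(23, 25.8, 21.5) [281.5 267.6]
[0.188 0.189 0.19  0.189 0.191 0.191 0.193 0.193 0.168 0.164 0.161 0.154
 0.149 0.147 0.144 0.14  0.136 0.133]
[0.202 0.203 0.203 0.204 0.203 0.195 0.195 0.161 0.16  0.159 0.163 0.16
 0.159 0.159 0.16  0.194 0.204 0.203 0.205 0.205]
254.87082376641803 209.50139789026937
```

View pics/s3c.png

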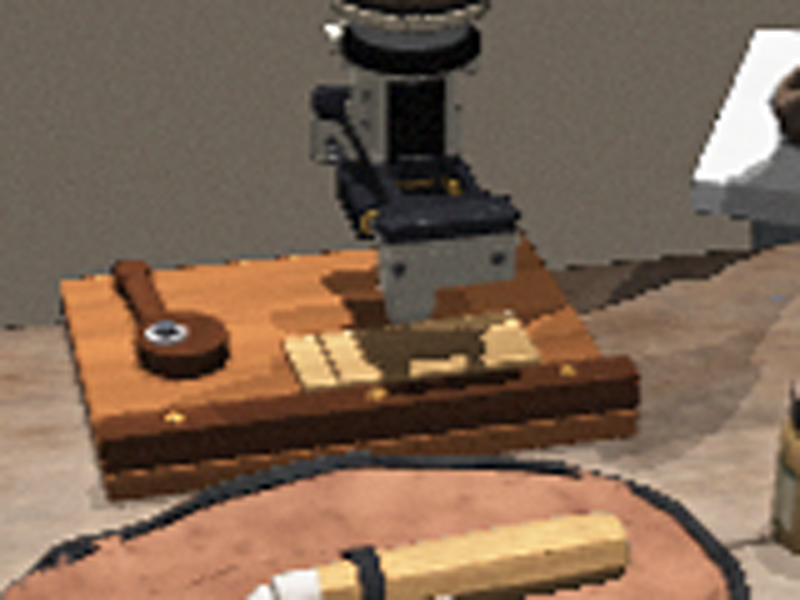

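The scene view shows the fingertip at about (410,318) in the crop. It is visibly higher than the reported TCP, which projects to (404,352), and sits above the blank. So with the gripper shut the finger ends are about 25 mm above the TCP. I'll back off, then lower while watching the force.

```bash
python3 -m creep '[[0,-0.4,0,0,0],[0,-0.6,0,0,0],[0,-0.5,0,0,0],[0,0,0.2,0,0],[0,0,0.2,0,0],[0,0,0.05,0,0],[0,0,0,0,0]]'; python3 - <<'E'
from h import *
go(-40,36,21.5);d=grab('wrist','w4');K=d['camera_matrix']
for v in range(244,266,3):
  for u in (270,):
    z=d['z_map'][v,u]; c=np.array([(u-K[0,2])/K[0,0],-(v-K[1,2])/K[1,1],-1])*z; p=rot(d)@c+d['position']; print(v,(M.T@(p[:2]-T)*1e3).round(1),round(p[2]*1e3,1))
E
```

```text
clock: 12.18
position: [0.4363, -0.298, 0.0031]
ee_rot: [-1.56, -2.726, -0.0]
force: [0.2, -0.0, 0.7]
width: 0.007
gripper_force: 0.0
hook mm [-37.   35.5] z 3.1 F hook [ 0.2 -0.1]
t 12.18 pos [ 0.4363 -0.298   0.0031] tilt z [-0.  0. -1.] yaw y 30.43 F [ 0.2 -0.   0.7] q [ 0.18  0.57  0.45  2.03 -0.41  0.62  1.43]
shift units [ 0.013 -0.076 -0.459] turn units 0.03
244 [-43.8  48.8] 18.8
247 [-43.8  47.3] 19.7
250 [-43.8  45.2] 19.1
253 [-43.8  43.1] 18.8
256 [-43.4  46.5] 30.6
259 [-43.3  46.4] 34.3
262 [-43.2  46.2] 37.5
265 [-43.   46.8] 42.4
```

```bash
python3 -m creep '[[0,0,0.1,0,0],[0,0,0.05,0,0],[0,0,0,0,0]]'; python3 - <<'E'
from h import *
go(-37,36,-5);d=grab('wrist','w5');K=d['camera_matrix']
for v in range(248,262,2):
    u=270;z=d['z_map'][v,u]; c=np.array([(u-K[0,2])/K[0,0],-(v-K[1,2])/K[1,1],-1])*z; p=rot(d)@c+d['position']; print(v,(M.T@(p[:2]-T)*1e3).round(1),round(p[2]*1e3,1))
E
```

```text
clock: 12.6
position: [0.4358, -0.2984, -0.0027]
ee_rot: [-1.562, -2.726, -0.0]
force: [-0.0, -0.6, -0.2]
width: 0.009
gripper_force: 0.0
hook mm [-37.5  35.4] z -2.7 F hook [-0.3 -0.5]
t 12.6 pos [ 0.4358 -0.2984 -0.0027] tilt z [-0.  0. -1.] yaw y 30.38 F [-0.  -0.6 -0.2] q [ 0.18  0.58  0.44  2.04 -0.42  0.61  1.44]
shift units [0.015 0.013 0.059] turn units 0.01
248 [-44.1  48.6] 18.8
250 [-44.2  47.2] 18.3
252 [-44.1  46.7] 20.0
254 [-44.2  44.5] 17.7
256 [-43.9  46.6] 25.2
258 [-43.9  46.6] 27.9
260 [-43.8  46.4] 29.9
```

```bash
python3 -m creep '[[0,0,0.06,0,0],[0,0.12,0,0,0],[0,0.12,0,0,0],[0,0.12,0,0,0],[0,0.12,0,0,0],[0,0.12,0,0,0],[0,0.1,0,0,0],[0,0.1,0,0,0],[0,0.1,0,0,0],[0,0.05,0,0,0]]';python3 -c "
from h import *
go(5,36,-5)"
```

```text
clock: 13.9
position: [0.469, -0.2791, -0.0049]
ee_rot: [1.562, 2.726, 0.0]
force: [-0.3, 0.4, 0.3]
width: 0.002
gripper_force: 0.4
hook mm [ 0.8 35.3] z -4.9 F hook [-0.1  0.5]
t 13.9 pos [ 0.469  -0.2791 -0.0049] tilt z [ 0.  0. -1.] yaw y 30.39 F [-0.3  0.4  0.3] q [ 0.12  0.6   0.44  2.   -0.43  0.63  1.38]
shift units [0.018 0.104 0.003] turn units 0.01
```

```bash
python3 -m creep '[[0,0.05,0,0,0],[0,0.04,0,0,0],[0,0,0,0,0]]'; python3 -m creep '[[0,0.03,0,0,0],[0,0,0,0,0]]' | grep force:; python3 -m creep '[[0,0.03,0,0,0],[0,0,0,0,0]]'| grep force:; python3 - <<'E'
from h import *
go(5,36,-5);d=grab('wrist','w6')
cv2.imwrite('pics/w6c.png',cv2.resize(d['pixels'][80:260,220:480],None,fx=3,fy=3,interpolation=cv2.INTER_CUBIC))
E
```

```text
clock: 14.28
position: [0.472, -0.2774, -0.0048]
ee_rot: [1.562, 2.726, 0.0]
force: [-0.1, 0.9, -0.2]
width: 0.003
gripper_force: 0.1
force: [0.1, -0.1, 1.1]
gripper_force: 0.2
force: [-0.7, -0.4, 0.5]
gripper_force: 0.2
hook mm [ 6.6 35.3] z -4.9 F hook [-0.8 -0. ]
t 14.78 pos [ 0.474  -0.2762 -0.0049] tilt z [ 0.  0. -1.] yaw y 30.38 F [-0.7 -0.4  0.5] q [ 0.12  0.61  0.44  1.99 -0.43  0.64  1.37]
shift units [ 0.018 -0.041  0.003] turn units 0.01
```

View pics/w6c.png

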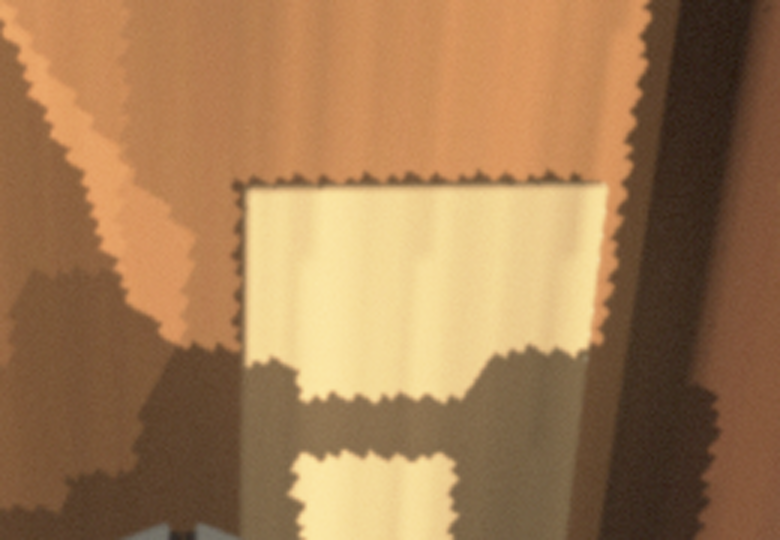

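The crop shows the blank's back-left corner at about (606,185), the fence foot at about (650,185), and the finger pushing the front edge at u≈243. A gap of about 12 mm remains.

```bash
python3 - <<'E'
from h import *
d=load('w6')
for n,x,y,z in [('BL',606,184,26),('BL low',568,530,26),('FL',245,187,26),('F low',243,440,26),('foot',672,100,18),('foot low',603,530,18)]:
    print(n,(M.T@(onplane(d,220+(x+.5)/3-.5,80+(y+.5)/3-.5,z/1e3)[:2]-T)*1e3).round(1))
E
python3 -m creep '[[0,0.07,0,0,0],[0,0.06,0,0,0],[0,0.05,0,0,0],[0,0,0,0,0]]'
```

```text
BL [ 73.4 107.8]
BL low [74.8 47.7]
FL [ 15.9 107.3]
F low [16.4 64.7]
foot [ 85.9 120.7]
foot low [85.  44.1]
clock: 15.32
position: [0.4802, -0.2724, -0.0049]
ee_rot: [-1.561, -2.726, -0.0]
force: [-0.5, 0.7, 0.7]
width: -0.001
gripper_force: 0.2
```

```bash
for i in 1 ; do python3 -m creep '[[0,0.04,0,0,0],[0,0.03,0,0,0],[0,0,0,0,0]]'|grep -E "pos|force:"; done; python3 -m creep '[[0,0.03,0,0,0],[0,0,0,0,0]]'|grep -E "pos|force:"
```

```text
position: [0.481, -0.2719, -0.005]
force: [-5.2, -1.8, 2.2]
gripper_force: 2.9
position: [0.481, -0.2718, -0.0051]
force: [-8.3, -3.8, 3.6]
gripper_force: 4.4
```

```bash
python3 -m creep '[[0,-0.12,0,0,0],[0,-0.15,0,0,0],[0,0,-0.5,0,0],[0,0,-0.6,0,0],[0,0,0,0,0]]'|grep -E "clock|force:"; python3 -c "
from h import *
d=load('top0');print('jar',M.T@(onplane(d,197,190,.088)[:2]-T),'sand',M.T@(onplane(d,385,198,.028)[:2]-T))
go(50,130,40)"
```

```text
clock: 16.58
force: [-0.2, 0.7, -0.0]
gripper_force: 0.0
jar [0.22422922 0.20528018] sand [-0.0483147  -0.23874663]
hook mm [ 7.8 34.1] z 40.6 F hook [0.2 0.7]
t 16.57 pos [ 0.4756 -0.2766  0.0406] tilt z [ 0.003 -0.001 -1.   ] yaw y 30.39 F [-0.2  0.7 -0. ] q [ 0.08  0.54  0.5   1.96 -0.38  0.73  1.33]
shift units [2.397 1.058 0.011] turn units 0.02
```

```bash
python3 -m creep '[[0.6,0.25,0,0,0],[0.6,0.25,0,0,0],[0.6,0.25,0,0,0],[0.6,0.25,0,0,0],[0,0.05,0.4,0,0],[0,0,0.4,0,0],[0,0,0.25,0,0],[0,0,0,0,0]]'|grep -E "clock|force:"; python3 - <<'E'
from h import *
go(50,130,-5)
E
```

```text
clock: 17.58
force: [-0.1, -0.3, 0.5]
gripper_force: 0.0
hook mm [ 47.7 131.1] z -4.0 F hook [-0.2 -0.2]
t 17.57 pos [ 0.461  -0.1728 -0.004 ] tilt z [-0.002  0.    -1.   ] yaw y 30.29 F [-0.1 -0.3  0.5] q [-0.08  0.54  0.45  2.12 -0.43  0.56  1.21]
shift units [-0.028  0.058  0.026] turn units -0.01
```

```bash
python3 -m creep '[[-0.1,0,0.03,0,0],[-0.2,0,0,0,0],[-0.2,0,0,0,0],[-0.2,0,0,0,0],[-0.2,0,0,0,0],[-0.2,0,0,0,0],[-0.2,0,0,0,0],[-0.2,0,0,0,0],[-0.2,0,0,0,0],[-0.2,0,0,0,0],[-0.2,0,0,0,0],[-0.2,0,0,0,0]]'|grep -E "clock|force:"
python3 -m creep '[[-0.2,0,0,0,0],[-0.2,0,0,0,0],[-0.2,0,0,0,0],[-0.2,0,0,0,0],[-0.15,0,0,0,0],[-0.1,0,0,0,0],[0,0,0,0,0]]'|grep -E "clock|force:"
python3 - <<'E'
from h import *
go(48,-22,-5);d=grab('top','t7')
cv2.imwrite('pics/t7c.png',cv2.resize(d['pixels'][165:270,235:375],None,fx=5,fy=5,interpolation=cv2.INTER_CUBIC))
E
```

```text
clock: 19.08
force: [-2.7, 1.8, 2.4]
gripper_force: 1.4
clock: 19.95
force: [0.9, -0.5, 1.4]
gripper_force: 0.0
hook mm [49.  -3.2] z -4.0 F hook [ 0.5 -0.9]
t 19.95 pos [ 0.53  -0.288 -0.004] tilt z [ 0. -0. -1.] yaw y 30.37 F [ 0.9 -0.5  1.4] q [ 0.11  0.67  0.45  1.85 -0.42  0.71  1.32]
shift units [-0.471 -0.026  0.025] turn units 0.01
```

View pics/t7c.png

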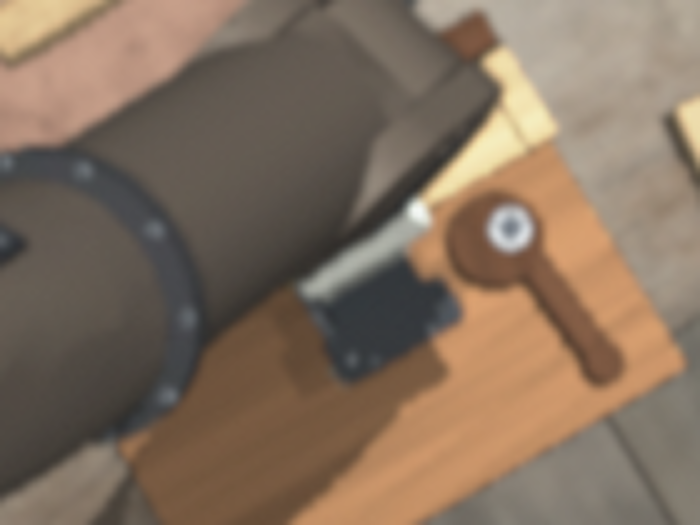

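The top crop shows the blank flush along the fence, with its front-right corner at (558,130), just past the hook's right edge, which runs (553,150)–(685,362). The line's front end is at about (527,151). I'll measure how far is left.

```bash
python3 - <<'E'
from h import *
d=load('t7')
for n,x,y,z in [('blank FR',558,131,26),('line front',527,151,26),('edge1',685,364,18),('edge2',620,258,18),('edge3',560,155,18),('bolt',511,229,37),('knob',601,363,35),('fence end right-top-front',500,42,42)]:
    print(n,(M.T@(onplane(d,235+(x+.5)/5-.5,165+(y+.5)/5-.5,z/1e3)[:2]-T)*1e3).round(1))
E
```

```text
blank FR [  24.4 -156. ]
line front [  23.5 -134.9]
edge1 [-123.8 -149.5]
edge2 [ -54.4 -149.7]
edge3 [  12.8 -151.5]
bolt [ -10.8 -101.8]
knob [ -99.8 -106. ]
fence end right-top-front [  82.6 -150.9]
```

```bash
python3 -m creep '[[-0.12,0,0,0,0],[-0.12,0,0,0,0],[-0.08,0,0,0,0],[0,0,0,0,0],[0,0,0,0,0]]'|grep -E "clock|force:"
python3 -c "
from h import *
go(48,-200,100)"
python3 -m creep '[[0.2,0,0,0,0],[0.1,0,-0.6,0,0],[0,0,-0.8,0,0],[-0.4,0,-0.8,0,0],[-0.8,0,-0.4,0,0],[-0.9,0,0,0,0],[-0.9,0,0,0,0],[-0.9,0,0,0,0],[-0.8,0,0,0,0],[-0.3,0,0,0,0],[0,0,0,0,0],[0,0,0,0,0]]'|grep -E "clock|force:"
python3 - <<'E'
from h import *
go(48,-200,100);d=grab('wrist','w8')
cv2.imwrite('pics/w8c.png',cv2.resize(d['pixels'][60:270,150:430],None,fx=2.8,fy=2.8,interpolation=cv2.INTER_CUBIC))
E
```

```text
clock: 20.62
force: [0.2, 0.7, 0.4]
gripper_force: 0.0
hook mm [ 49.  -15.5] z -4.1 F hook [0.5 0.5]
t 20.62 pos [ 0.5362 -0.2986 -0.0041] tilt z [ 0.  0. -1.] yaw y 30.38 F [0.2 0.7 0.4] q [ 0.12  0.68  0.45  1.82 -0.42  0.73  1.33]
shift units [-4.613 -0.028 -2.602] turn units 0.01
clock: 22.12
force: [0.1, -0.8, 0.8]
gripper_force: 0.0
hook mm [  49.6 -202.4] z 99.8 F hook [-0.3 -0.7]
t 22.12 pos [ 0.6311 -0.4597  0.0998] tilt z [-0.     0.001 -1.   ] yaw y 30.4 F [ 0.1 -0.8  0.8] q [ 0.31  0.81  0.51  1.25 -0.39  1.17  1.36]
shift units [ 0.061 -0.039 -0.006] turn units 0.02
```

View pics/w8c.png

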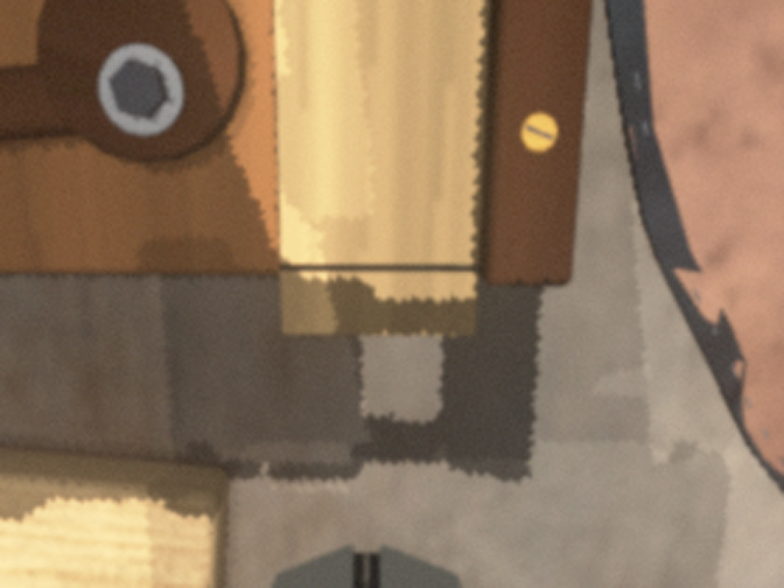

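The crop shows the pencil line at v≈267 and the base's right edge at v≈273. The blank's end is at v≈334, and the blank lies along the fence. I'll work out the offset in mm.

```bash
cat > m8.py <<'E'
from h import *
d=load('w8')
for n,x,y,z in [('line L',300,267,26),('line R',470,268,26),('end L',284,334,26),('end R',474,333,26),('edgeL',40,273,18),('edge2',265,274,18),('fence end front top',490,282,42),('fence end back top',570,283,42),('front up',276,20,26),('front low',282,325,26),('back up',488,20,26),('back low',475,325,26),('bolt',139,89,37)]:
    print(n,(M.T@(onplane(d,150+(x+.5)/2.8-.5,60+(y+.5)/2.8-.5,z/1e3)[:2]-T)*1e3).round(1))
E
python3 m8.py
```

```text
line L [  29.5 -147.1]
line R [  79.2 -147.3]
end L [  24.3 -166.8]
end R [  81.  -166.4]
edgeL [ -49.5 -149.7]
edge2 [  18.3 -150. ]
fence end front top [  82.9 -149.5]
fence end back top [ 104.9 -149.7]
front up [ 24.5 -81.6]
front low [  23.8 -164.1]
back up [ 81.6 -81.5]
back low [  81.3 -164. ]
bolt [-11.1 -99.9]
```

```bash
python3 -m creep '[[0.6,0,0,0,0],[0.9,0,0,0,0],[0.9,0,0,0,0],[0.9,0,0,0,0],[0.9,0,0,0,0],[0.7,0,0,0,0],[0.1,0,0.5,0,0],[0,0,0.8,0,0],[0,0,0.7,0,0],[0,0,0.45,0,0],[0,0,0.1,0,0],[0,0,0,0,0]]'|grep -E "clock|force:"
python3 -c "
from h import *
go(48,-19.5,-4)"
```

```text
clock: 23.68
force: [0.2, -0.3, 0.2]
gripper_force: 0.0
hook mm [49.1 -3.7] z -1.6 F hook [ 0.  -0.3]
t 23.68 pos [ 0.5304 -0.2884 -0.0016] tilt z [ 0.001 -0.    -1.   ] yaw y 30.38 F [ 0.2 -0.3  0.2] q [ 0.1   0.67  0.45  1.85 -0.42  0.72  1.33]
shift units [-0.394 -0.028  0.061] turn units 0.01
```

```bash
python3 -m creep '[[-0.1,0,0.06,0,0],[-0.1,0,0,0,0],[-0.06,0,0,0,0],[-0.05,0,0,0,0],[-0.04,0,0,0,0],[-0.03,0,0,0,0],[0,0,0,0,0],[0,0,0,0,0]]'|grep -E "clock|force:"
python3 -c "
from h import *
go(48,-19.5,-4)"
```

```text
clock: 24.68
force: [0.1, -0.1, -0.4]
gripper_force: 0.1
hook mm [ 49.  -18.7] z -4.5 F hook [ 0.  -0.1]
t 24.68 pos [ 0.5378 -0.3014 -0.0045] tilt z [ 0. -0. -1.] yaw y 30.38 F [ 0.1 -0.1 -0.4] q [ 0.12  0.69  0.45  1.82 -0.43  0.73  1.34]
shift units [-0.02  -0.024 -0.012] turn units 0.01
```

```bash
python3 -m creep '[[-0.03,0,0,0,0],[0,0,0,0,0],[0,0,0,0,0],[0.1,0,0,0,0],[0.15,0,0,0,0],[0,0,-0.5,0,0],[0,0,-0.6,0,0],[0,0,-0.3,0,0]]'|grep -E "clock|force:"
python3 -c "
from h import *
go(-97,-140,45)"
```

```text
clock: 25.68
force: [-0.1, 0.1, -0.5]
gripper_force: 0.0
hook mm [ 49.4 -10.9] z 53.9 F hook [-0.   0.2]
t 25.68 pos [ 0.5343 -0.2944  0.0539] tilt z [ 0.003 -0.001 -1.   ] yaw y 30.37 F [-0.1  0.1 -0.5] q [ 0.08  0.6   0.5   1.8  -0.38  0.83  1.29]
shift units [-3.225 -3.663  0.225] turn units 0.01
```

```bash
python3 -m creep '[[-0.5,0,-0.5,0,0],[-0.9,0,-0.5,0,0],[-0.9,0,-0.15,0,0],[-0.9,0,0,0,0],[-0.9,0,0,0,0],[-0.6,0,0,0,0],[0,0,0,0,0],[0,0,0,0,0]]'|grep -E "clock|force:"
cat > edge.py <<'E'
import sys
from h import *
d=grab('wrist',sys.argv[1])
def col(hx,z,ys):
    # grey profile along hook y at fixed hook x on plane z
    g=cv2.cvtColor(d['pixels'],cv2.COLOR_BGR2GRAY).astype(np.float32)
    out=[]
    for y in ys:
        uv=np.array([proj(d,[*(T+M@np.array([x,y])/1e3),z/1e3]) for x in np.arange(hx-3,hx+4,1.5)],np.float32)
        out.append(cv2.remap(g,uv[None,:,0],uv[None,:,1],cv2.INTER_CUBIC).mean())
    return np.array(out)
ys=np.arange(-160,-141,.25)
for hx in (35,45,55,65):
    p=col(hx,26,ys); b=np.median(p)-p; i=b.argmax(); s=slice(max(i-6,0),i+7); w=np.clip(b[s],0,None); print('line at x',hx,(w*ys[s]).sum()/w.sum(),b[i])
for hx in (-40,-20,0,10):
    p=col(hx,18,ys); g=np.abs(np.gradient(p)); print('base edge x',hx,ys[g.argmax()])
E
python3 edge.py w9; python3 -c "
from h import *
go(-97,-140,45)"
```

```text
clock: 26.68
force: [-0.2, 0.5, -0.4]
gripper_force: 0.0
line at x 35 -150.96487234916114 59.95906
line at x 45 -150.88223188131457 33.157722
line at x 55 -151.7650528841895 33.96192
line at x 65 -151.8689351220254 32.007256
base edge x -40 -149.0
base edge x -20 -151.25
base edge x 0 -150.75
base edge x 10 -150.5
hook mm [  49.5 -196.9] z 97.7 F hook [0.7 0.3]
t 26.73 pos [ 0.6283 -0.4549  0.0977] tilt z [-0.     0.001 -1.   ] yaw y 30.41 F [ 0.5  0.6 -0.5] q [ 0.3   0.81  0.51  1.27 -0.39  1.16  1.36]
shift units [ 1.426 -3.662  1.317] turn units 0.02
```

```bash
python3 -m creep '[[0.2,-0.5,0,0,0],[0.3,-0.8,0,0,0],[0.3,-0.8,0,0,0],[0.3,-0.8,0.3,0,0],[0.3,-0.76,0.4,0,0],[0,0,0.5,0,0],[0,0,0.5,0,0],[0,0,0.45,0,0],[0,0,0.2,0,0],[0,0,0,0,0]]'|grep -E "clock|force:"
python3 -c "
from h import *
go(-97,-138,0)"
```

```text
clock: 27.98
force: [0.1, -0.2, -0.3]
gripper_force: 0.0
hook mm [ -97.  -141.6] z 2.7 F hook [-0.1 -0.2]
t 27.98 pos [ 0.4739 -0.4812  0.0027] tilt z [-0.001  0.001 -1.   ] yaw y 30.41 F [ 0.1 -0.2 -0.3] q [ 0.43  0.75  0.46  1.65 -0.42  0.84  1.6 ]
shift units [0.091 0.001 0.067] turn units 0.02
```

```bash
python3 -m creep '[[0.1,0,0.07,0,0],[0.1,0,0,0,0],[0.1,0,0,0,0],[0.15,-0.05,0,1,0],[0.15,-0.05,0,1,0],[0.15,-0.05,0,1,0],[0.15,-0.05,0,1,0],[0.15,-0.05,0,1,0],[0.15,-0.05,0,1,0]]'|grep -E "clock|force:"
python3 - <<'E'
from h import *
go(-60,-60,0);d=grab('wrist','w10');grab('top','t10')
cv2.imwrite('pics/w10s.png',d['pixels'])
s=readout.observe();r=M.T@(s['position'][:2]-T)*1e3-[-11,-100];print('r',np.hypot(*r),np.degrees(np.arctan2(r[1],r[0]))%360)
E
```

```text
clock: 29.1
force: [1.9, -2.4, -1.0]
gripper_force: 1.1
hook mm [-102.6  -93.5] z 1.4 F hook [ 0.5 -3.1]
t 29.1 pos [ 0.4448 -0.4425  0.0014] tilt z [ 0.002 -0.002 -1.   ] yaw y 6.25 F [ 1.9 -2.4 -1. ] q [ 0.33  0.72  0.57  1.79 -0.53  0.78  1.27]
shift units [1.199 0.63  0.033] turn units -6.02
r 91.84617119787444 175.41378673058233
```

```bash
python3 -m creep '[[0.15,-0.05,0,1,0],[0.15,-0.05,0,1,0],[0.15,-0.05,0,1,0],[0.15,-0.05,0,1,0],[0.15,-0.05,0,1,0],[0.15,-0.05,0,1,0],[0.15,-0.05,0,1,0],[0,0,0,0,0]]'|grep -E "clock|force:"
cat > cam.py <<'E'
from h import *
s=readout.observe();m=R.from_rotvec(s['ee_rot']).as_matrix();a=np.degrees(np.arctan2(m[1,1],m[0,1]))-30.33
r=M.T@(s['position'][:2]-T)*1e3-[-11,-100]
c,si=np.cos(np.radians(a)),np.sin(np.radians(a))
print('yaw',a.round(1),'r',np.hypot(*r).round(1),'ang',(np.degrees(np.arctan2(r[1],r[0]))%360).round(1),'tool x,y comps',(r@[-si,c]).round(1),(r@[c,si]).round(1),'F hook',(M.T@s['force'][:2]).round(1),'z',s['position'][2])
E
python3 cam.py
```

```text
clock: 30.2
force: [-1.2, -0.9, 0.0]
gripper_force: 0.0
yaw -51.8 r 92.6 ang 147.9 tool x,y comps -31.3 -87.2 F hook [-1.5 -0.1] z 0.0008822718755173639
```

```bash
python3 -m creep '[[0.15,-0.05,0,1,0],[0.15,-0.05,0,1,0],[0.15,-0.05,0,1,0],[0.15,-0.05,0,1,0],[0,0,0,0,0]]'|grep -E "clock|force:"; python3 cam.py
python3 - <<'E'
from h import *
d=grab('top','t11')
cv2.imwrite('pics/t11c.png',cv2.resize(d['pixels'][165:270,270:390],None,fx=5,fy=5,interpolation=cv2.INTER_CUBIC))
E
```

```text
clock: 30.82
force: [-2.6, -3.0, 0.5]
gripper_force: 2.0
yaw -67.9 r 93.2 ang 133.4 tool x,y comps -33.8 -86.9 F hook [-3.8 -1.2] z 0.0009284957460543725
```

```bash
python3 -m creep '[[0.17,-0.05,0,1,0],[0.17,-0.05,0,1,0],[0,0,0,0,0]]'|grep -E "clock|force:"; python3 cam.py
python3 -m creep '[[0.17,-0.05,0,1,0],[0.17,-0.05,0,1,0],[0,0,0,0,0]]'|grep -E "clock|force:"; python3 cam.py
```

```text
clock: 31.25
force: [-7.3, -10.2, -1.1]
gripper_force: 6.3
yaw -76.0 r 93.6 ang 126.3 tool x,y comps -35.6 -86.5 F hook [-11.5  -5.1] z 0.0010205008081712943
clock: 31.62
force: [-14.8, -14.4, -0.6]
gripper_force: 10.2
yaw -84.2 r 94.0 ang 119.5 tool x,y comps -37.9 -86.1 F hook [-20.1  -5. ] z 0.0010067677012808515
```

```bash
cat > lever.py <<'E'
import sys
from h import *
d=grab(sys.argv[2],sys.argv[1]);K=d['camera_matrix'];z=d['z_map']
v,u=np.mgrid[:z.shape[0],:z.shape[1]]
c=np.stack([(u-K[0,2])/K[0,0],-(v-K[1,2])/K[1,1],-np.ones_like(z)],-1)*z[...,None]
p=c@rot(d).T+d['position'];h=(p[...,:2]-T)@M*1e3-[-11,-100];Z=p[...,2]*1e3
r=np.hypot(h[...,0],h[...,1]);lum=d['pixels'].mean(-1)
m=(z>0)&(Z>29)&(Z<40)&(r>35)&(r<104)&(h[...,0]<25)
a=np.degrees(np.arctan2(h[m][:,1],h[m][:,0]))%360
print(m.sum(),'median angle',np.median(a),'pct',np.percentile(a,[5,25,75,95]).round(1),'reading',np.radians(200-np.median(a)))
rr=r[m]
for lo,hi in((35,55),(55,75),(75,104)):
    k=(rr>=lo)&(rr<hi);
    if k.sum()>10: print(lo,k.sum(),np.median(a[k]).round(1),np.percentile(a[k],[10,90]).round(1))
E
python3 lever.py w12 wrist; python3 edge.py w13 2>&1 | head -4
```

```text
4926 median angle 105.03417910973413 pct [ 96.3 100.7 109.6 114.3] reading 1.657466251394352
35 1367 103.4 [ 95.  113.1]
55 1343 104.3 [ 98.5 111.1]
75 2216 106.1 [100.  113.7]
edge.py:14: RuntimeWarning: invalid value encountered in scalar divide
  p=col(hx,26,ys); b=np.median(p)-p; i=b.argmax(); s=slice(max(i-6,0),i+7); w=np.clip(b[s],0,None); print('line at x',hx,(w*ys[s]).sum()/w.sum(),b[i])
line at x 35 -147.05044941353128 4.7020755
line at x 45 -143.11967158406952 3.2994747
```

```bash
python3 -m creep '[[-0.15,0,0,0,0],[-0.4,0,0,0,0],[-0.4,0,0,0,0],[0,0,-0.8,0,0],[0,0,-0.9,0,0],[0,0,-0.9,0,0],[0,0.7,-0.6,0,0],[0,0.9,0,0,0],[0,0.9,0,0,0],[0,0.7,0,0,0],[0,0,0,0,0],[0,0,0,0,0]]'|grep -E "clock|force:"; python3 cam.py; python3 lever.py w14 wrist; python3 edge.py w15
```

```text
clock: 33.22
force: [-0.6, 0.1, -0.1]
gripper_force: 0.0
yaw -84.0 r 79.2 ang 216.2 tool x,y comps -68.5 39.9 F hook [-0.5  0.4] z 0.12845371274498463
1606 median angle 106.53146272820476 pct [ 98.4 102.6 110.6 114.5] reading 1.631333722415865
35 484 106.2 [ 97.1 115.4]
55 471 106.6 [100.4 113. ]
75 651 106.6 [101.4 112.1]
line at x 35 -150.8530713652932 101.72734
line at x 45 -150.9570487901383 94.66446
line at x 55 -151.00905014426425 101.87316
line at x 65 -151.02334318013516 92.996574
base edge x -40 -150.5
base edge x -20 -150.5
base edge x 0 -150.5
base edge x 10 -150.5
```

```bash
python3 - <<'E'
from h import *
for f in('w9','w15'):
    d=load(f);print(f,'cam hook',(M.T@(d['position'][:2]-T)*1e3).round(1),d['position'][2])
    g=cv2.cvtColor(d['pixels'],cv2.COLOR_BGR2GRAY).astype(np.float32)
    def prof(xs,z,ys):
        q=np.array([[proj(d,[*(T+M@np.array([x,y])/1e3),z/1e3]) for x in xs] for y in ys],np.float32)
        return cv2.remap(g,q[...,0],q[...,1],cv2.INTER_LINEAR).mean(1)
    for n,xs,z,ys in(('line',np.arange(30,76,2),26,np.arange(-155,-146.5,.5)),('end',np.arange(30,76,2),26,np.arange(-175,-166.5,.5)),('edge',np.arange(-20,15,2),18,np.arange(-155,-145.5,.5)),('edge front',np.arange(-80,-50,2),18,np.arange(-155,-145.5,.5)),('fence end',np.arange(86,101,2),42,np.arange(-155,-145.5,.5))):
        p=prof(xs,z,ys);print(n,ys[0],p.round(0).astype(int).tolist())
E
```

```text
w9 cam hook [  48.4 -116.1] 0.2808000633100003
line -155.0 [95, 96, 95, 94, 91, 83, 74, 69, 70, 85, 105, 127, 136, 142, 143, 144, 145]
end -175.0 [108, 108, 109, 109, 109, 109, 109, 114, 120, 129, 136, 143, 144, 146, 146, 146, 145]
edge -155.0 [84, 84, 85, 85, 84, 84, 83, 81, 77, 73, 69, 69, 71, 74, 77, 78, 79, 79, 79]
edge front -155.0 [88, 89, 89, 88, 88, 88, 87, 86, 83, 81, 77, 77, 79, 82, 85, 89, 91, 91, 92]
fence end -155.0 [88, 88, 88, 88, 88, 87, 86, 83, 77, 68, 59, 54, 52, 51, 51, 52, 52, 52, 53]
w15 cam hook [   5.2 -138.3] 0.3118347669452221
line -155.0 [195, 195, 194, 192, 186, 170, 142, 113, 100, 111, 140, 168, 184, 191, 193, 194, 193]
end -175.0 [141, 141, 140, 139, 138, 136, 136, 140, 151, 169, 185, 194, 197, 199, 199, 199, 198]
edge -155.0 [126, 126, 126, 126, 126, 125, 125, 123, 119, 113, 107, 106, 108, 111, 115, 118, 119, 120, 119]
edge front -155.0 [105, 104, 103, 101, 98, 95, 92, 90, 88, 87, 84, 83, 85, 87, 89, 92, 93, 94, 95]
fence end -155.0 [89, 88, 88, 88, 88, 89, 87, 83, 75, 62, 51, 47, 49, 51, 52, 52, 51, 50, 48]
```

Image code puts the lever at about 1.63, so the cam grips. The line's centre is only about 0.3 mm past the edge, though, so it isn't clear yet. I'll ease the cam open, push about 1.5 mm more and close it again.

```bash
python3 -m creep '[[0.3,-0.5,0,1,0],[0.4,-0.7,0,0.5,0],[0.4,-0.8,0.2,0,0],[0.4,-0.8,0.4,0,0],[0.35,-0.6,0.5,0,0],[0,0,0.6,0,0],[0,0,0.6,0,0],[0,0,0.5,0,0],[0,0,0.3,0,0],[0,0,0,0,0]]'|grep -E "clock|force:"; python3 -c "
from h import *
go(0,-14,1,-90)"
```

```text
clock: 34.58
force: [0.4, -0.0, -0.3]
gripper_force: 0.0
hook mm [-3.7 -9.4] z 4.2 F hook [ 0.3 -0.2]
t 34.58 pos [ 0.4877 -0.32    0.0042] tilt z [-0.001  0.001 -1.   ] yaw y -59.63 F [ 0.4 -0.  -0.3] q [-0.09  0.78  0.9   1.92 -0.81  0.86  0.2 ]
shift units [0.091 0.114 0.08 ] turn units 0.01
```

```bash
python3 -m creep '[[-0.1,0.05,0.08,0,0],[-0.13,0.05,0,0,0],[-0.15,0.05,0,0,0],[-0.15,0.05,0,0,0],[-0.15,0.05,0,0,0],[-0.15,0.08,0,0,0],[-0.15,0.09,0,0,0],[-0.15,0.1,0,0,0],[-0.15,0.1,0,0,0],[-0.12,0.1,0,0,0],[0,0,0,0,0]]'|grep -E "clock|force:"; python3 lever.py w16 wrist;python3 -c "
from h import *
go(48,10,50,-90)"
```

```text
clock: 35.95
force: [0.7, 0.6, 1.0]
gripper_force: 0.6
1876 median angle 138.97322852863581 pct [ 61.9 125.9 146.4 155. ] reading 1.0651180940374494
35 1343 142.3 [ 70.1 153.7]
55 397 126.8 [123.2 140.9]
75 136 119.6 [117.9 120.9]
hook mm [-60.2 -39.2] z 1.6 F hook [0.7 0.3]
t 36.0 pos [ 0.4539 -0.3742  0.0016] tilt z [-0.    -0.001 -1.   ] yaw y -59.67 F [0.5 0.7 0.3] q [ 0.03  0.78  0.88  1.91 -0.8   0.85  0.3 ]
shift units [ 2.704 -1.229 -1.212] turn units -0.0
```

```bash
python3 -m creep '[[0.3,-0.1,0,0,0],[0,0,-0.6,0,0],[0.2,-0.2,-0.6,0,0],[0.7,-0.4,0,0,0],[0.8,-0.3,0,0,0],[0.7,-0.1,0,0,0],[0,0,0.4,0,0],[0,0,0.5,0,0],[0,0,0.35,0,0],[0,0,0.1,0,0],[0,0,0,0,0]]'|grep -E "clock|force:";python3 -c "
from h import *
go(48,-21,-4.5,-90)"; python3 lever.py w17 wrist
```

```text
clock: 37.38
force: [0.4, 0.2, 0.8]
gripper_force: 0.0
hook mm [47.7  5.2] z -4.6 F hook [0.4 0. ]
t 37.38 pos [ 0.5247 -0.2814 -0.0046] tilt z [-0.  0. -1.] yaw y -59.7 F [0.4 0.2 0.8] q [-0.16  0.81  0.89  1.89 -0.83  0.86  0.12]
shift units [ 0.007  0.655 -0.004] turn units -0.01
280 median angle 59.39888595047158 pct [47.4 52.8 66.3 76.6] reading 2.453952372136328
35 280 59.4 [48.7 73. ]
```

```bash
python3 -m creep '[[0,0.15,0,0,0],[0,0.15,0,0,0],[0,0.15,0,0,0],[0,0.12,0,0,0],[0,0.08,0,0,0],[0,0.05,0,0,0],[0,0,0,0,0],[0,0,0,0,0]]'|grep -E "clock|force:";python3 -c "
from h import *
go(48,-23,-4.5,-90)"
cat > line.py <<'E'
import sys
from h import *
d=grab('wrist',sys.argv[1]);print('cam hook',(M.T@(d['position'][:2]-T)*1e3).round(1),d['position'][2])
g=cv2.cvtColor(d['pixels'],cv2.COLOR_BGR2GRAY).astype(np.float32)
def prof(xs,z,ys):
    q=np.array([[proj(d,[*(T+M@np.array([x,y])/1e3),z/1e3]) for x in xs] for y in ys],np.float32)
    return cv2.remap(g,q[...,0],q[...,1],cv2.INTER_LINEAR).mean(1)
for n,xs,z,a,b in(('line',np.arange(30,76,2),26,-158,-146),('end',np.arange(30,76,2),26,-178,-166),('edge',np.arange(-20,15,2),18,-155,-145),('fence end',np.arange(86,101,2),42,-155,-145)):
    ys=np.arange(a,b,.5);print(n,ys[0],prof(xs,z,ys).round(0).astype(int).tolist())
E
```

```text
clock: 38.42
force: [0.1, 0.3, 0.3]
gripper_force: 0.0
hook mm [ 48.7 -22.5] z -4.5 F hook [0.2 0.2]
t 38.42 pos [ 0.5395 -0.3049 -0.0045] tilt z [ 0.  0. -1.] yaw y -59.62 F [0.1 0.3 0.3] q [-0.12  0.83  0.89  1.83 -0.82  0.9   0.12]
shift units [-0.017  0.012  0.001] turn units 0.01
```

```bash
python3 line.py w18; python3 -c "
from h import *
d=load('w18');print(proj(d,[*(T+M@np.array([45,-152])/1e3),.026]),proj(d,[*(T+M@np.array([95,-150])/1e3),.042]))"
```

```text
cam hook [129.  -22.4] 0.17871943521836156
line -158.0 [157, 157, 157, 158, 155, 143, 114, 86, 76, 100, 159, 205, 218, 219, 219, 219, 217, 215, 213, 212, 211, 210, 209, 208]
end -178.0 [21, 24, 28, 33, 37, 42, 47, 53, 60, 68, 78, 88, 96, 104, 112, 121, 131, 140, 149, 158, 160, 160, 160, 160]
edge -155.0 [151, 152, 152, 152, 152, 152, 152, 152, 153, 151, 148, 145, 147, 151, 153, 154, 154, 154, 154, 155]
fence end -155.0 [0, 0, 0, 0, 0, 0, 0, 17, 35, 42, 45, 54, 66, 76, 86, 94, 91, 89, 87, 85]
(np.float64(515.1743977283464), np.float64(281.7055750138772)) (np.float64(561.2397090875816), np.float64(200.64859713632208))
```

```bash
python3 -m creep '[[0,-0.2,0,0,0],[-0.1,0,-0.7,0,0],[-0.3,0.5,-0.8,0,0],[-0.4,0.8,-0.8,0,0],[-0.4,0.8,-0.5,0,0],[-0.4,0.8,0,0,0],[-0.4,0.5,0,0,0],[0,0,0,0,0],[0,0,0,0,0]]'|grep -E "clock|force:"; python3 line.py w19; python3 lever.py w20 wrist; python3 -c "
from h import *
go(-60,0,0,-90)"
```

```text
clock: 39.6
force: [0.1, 0.7, -0.1]
gripper_force: 0.0
cam hook [  49.8 -149.8] 0.29041584056228664
line -158.0 [188, 188, 188, 188, 188, 187, 180, 163, 138, 111, 97, 106, 135, 166, 178, 185, 187, 187, 187, 186, 186, 186, 184, 182]
end -178.0 [134, 134, 134, 134, 134, 133, 133, 133, 133, 136, 144, 162, 176, 185, 188, 189, 189, 190, 189, 189, 189, 189, 189, 188]
edge -155.0 [119, 117, 116, 115, 115, 114, 114, 112, 109, 102, 95, 96, 98, 102, 106, 108, 110, 111, 111, 111]
fence end -155.0 [140, 140, 140, 139, 139, 139, 140, 133, 116, 94, 78, 74, 75, 76, 77, 78, 78, 79, 79, 79]
1265 median angle 146.21789139794026 pct [138.3 142.5 150.  155.3] reading 0.9386748737711071
35 443 146.8 [137.3 156. ]
55 399 146.9 [140.7 153.2]
75 423 145.5 [141.1 149.7]
hook mm [ -29.8 -149.6] z 107.3 F hook [ 0.6 -0. ]
t 39.7 pos [ 0.5359 -0.4542  0.1073] tilt z [ 0.     0.001 -1.   ] yaw y -59.53 F [ 0.6  0.3 -0. ] q [ 0.11  0.81  0.96  1.52 -0.7   1.18  0.15]
shift units [-0.747 -3.739  2.685] turn units 0.03
```

```bash
python3 -m creep '[[-0.4,-0.4,0,0,0],[-0.5,-0.6,0,0,0],[-0.5,-0.6,0.2,0,0],[-0.5,-0.5,0.4,0,0],[-0.4,-0.4,0.4,0,0],[0,0,0.6,0,0],[0,0,0.6,0,0],[0,0,0.35,0,0],[0,0,0.1,0,0],[0,0,0,0,0]]'|grep -E "clock|force:"; python3 cam.py;  python3 -c "
from h import *
go(-109,-50,1,-90)"
```

```text
clock: 40.95
force: [0.9, 0.1, 0.3]
gripper_force: 0.0
yaw -89.9 r 122.5 ang 156.4 tool x,y comps -112.1 -49.2 F hook [ 0.8 -0.4] z 0.0018256689400957399
hook mm [-123.2  -50.9] z 1.8 F hook [ 0.8 -0.4]
t 40.95 pos [ 0.4055 -0.4161  0.0018] tilt z [ 0. -0. -1.] yaw y -59.61 F [0.9 0.1 0.3] q [ 0.14  0.77  0.87  1.92 -0.8   0.84  0.41]
shift units [ 0.355 -0.022  0.021] turn units 0.02
```

```bash
python3 -m creep '[[0.17,0,0.02,0,0],[0.17,0,0,0,0],[0.13,-0.12,0,0,0],[0.13,-0.12,0,0,0],[0.14,-0.12,0,0,0],[0.14,-0.1,0,0,0],[0.14,-0.1,0,0,0],[0.14,-0.08,0,0,0],[0.15,-0.06,0,0,0],[0.15,-0.05,0,0,0],[0.12,-0.04,0,0,0],[0,0,0,0,0]]'|grep -E "clock|force:"; python3 cam.py; python3 lever.py w21 wrist; python3 -c "
from h import *
go(-57,-16,1,-90)"
```

```text
clock: 42.45
force: [-29.0, -2.3, 7.3]
gripper_force: 12.9
yaw -90.3 r 103.4 ang 124.1 tool x,y comps -58.5 -85.3 F hook [-26.2  12.7] z -0.00023814757048239849
5079 median angle 112.68752718143887 pct [103.9 108.4 117.2 121.2] reading 1.5238901287419453
35 1503 111.2 [102.5 121. ]
55 1404 112.1 [106.3 118.8]
75 2172 113.8 [107.6 119.8]
hook mm [-69.  -14.3] z -0.3 F hook [-25.7  12.4]
t 42.5 pos [ 4.338e-01 -3.572e-01 -3.000e-04] tilt z [-0.012  0.001 -1.   ] yaw y -59.98 F [-28.4  -2.3   7. ] q [ 0.01  0.76  0.89  1.96 -0.8   0.83  0.31]
shift units [ 0.299  0.04  -0.035] turn units -0.08
```

```bash
python3 -m creep '[[0.05,-0.08,0,0,0],[0.07,-0.04,0,0,0],[0.07,0,0,0,0],[0.07,0,0,0,0],[0,0,0,0,0]]'|grep -E "clock|force:"; python3 cam.py; python3 lever.py w22 wrist
```

```text
clock: 43.12
force: [-30.2, -3.0, 8.3]
gripper_force: 14.5
yaw -90.4 r 103.0 ang 118.3 tool x,y comps -49.3 -90.4 F hook [-27.6  12.6] z -0.0003261940042491446
5034 median angle 106.21149737456228 pct [ 97.6 101.9 110.7 114.6] reading 1.6369181713292342
35 1461 104.7 [ 96.2 114.5]
55 1388 105.6 [ 99.9 112.4]
75 2185 107.2 [101.1 113.5]
```

```bash
python3 -m creep '[[-0.2,0,0,0,0],[-0.4,0,0,0,0],[-0.3,0,0,0,0],[0,0,-0.8,0,0],[0.3,0.5,-0.9,0,0],[0.5,0.9,-0.9,0,0],[0.5,0.9,0,0,0],[0.4,0.9,0,0,0],[0.1,0.2,0,0,0],[0,0,0,0,0],[0,0,0,0,0]]'|grep -E "clock|force:"; python3 line.py w23; python3 lever.py w24 wrist; python3 -c "
from h import *
go(-30,-150,107,-90)"
```

```text
clock: 44.55
force: [0.7, 0.0, -0.0]
gripper_force: 0.0
cam hook [  65.9 -149.5] 0.28798509850969456
line -158.0 [185, 185, 185, 184, 184, 183, 177, 162, 133, 108, 89, 106, 129, 160, 174, 182, 183, 183, 183, 182, 182, 182, 182, 181]
end -178.0 [134, 133, 134, 134, 134, 134, 133, 132, 133, 136, 144, 161, 175, 184, 187, 188, 188, 188, 188, 188, 187, 187, 187, 187]
edge -155.0 [104, 103, 102, 102, 101, 100, 99, 98, 95, 92, 88, 86, 87, 89, 93, 94, 96, 96, 96, 96]
fence end -155.0 [142, 142, 142, 142, 142, 143, 142, 136, 122, 97, 82, 75, 77, 79, 81, 81, 81, 81, 81, 81]
1517 median angle 107.38643117918423 pct [ 99.1 103.3 111.5 115.3] reading 1.6164117079455975
35 459 106.6 [ 97.8 116.2]
55 448 107.4 [101.2 114. ]
75 610 107.7 [102.3 113.2]
hook mm [ -14.  -149.5] z 105.0 F hook [-0.4  0.7]
t 44.65 pos [ 0.5495 -0.4461  0.105 ] tilt z [ 0.     0.001 -1.   ] yaw y -59.66 F [-0.7  0.4  0.4] q [ 0.09  0.82  0.96  1.5  -0.71  1.18  0.13]
shift units [-0.401  0.012 -0.051] turn units 0.0
```

```bash
python3 -m creep '[[0,0,-0.8,0,0],[0,0,-0.8,0,0],[0,0,-0.4,0,0],[0,0,0,0,0],[0,0,0,0,0]]'|grep -E "clock|force:"; python3 -c "
from cell import sign_off
print(sign_off())"
```

```text
clock: 45.28
force: [-0.7, -0.0, -0.2]
gripper_force: 0.0
the job is handed in; nothing more can be done
None
```

The job is handed in at about 45 s: the blank is against the fence with the pencil line's centre about 2 mm past the sawing end, the cam reads about 1.62, and the hand is clear; I closed the cam once too early, so I eased it open, pushed the blank about 2 mm further and closed it again.

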